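# Sanitise the door key and the dog whistle with the ultraviolet wand

### The arm

A 7-joint arm with a two-finger parallel gripper is mounted at the origin on the work surface. World frame = base frame: x ahead of the robot, y to its left, z up, the work surface at z = 0. Lengths are in m, angles in rad, forces in N, time in s.
With the tool pointing down it reaches from about 0.4 to 0.85 m from the base axis. Payload 10.4 kg.
Tool frame: the origin (TCP) lies between the finger pads; the fingertips stand ahead of it and the grasp point (between the pads) lies 3 mm ahead of it (r.tips_ahead is the z of the fingertips in the tool frame, in m); z points along the fingers, y is the line along which they close (so a half turn about z gives the same grasp; the last joint's range is limited). The gripper opens to 87 mm and grips with 3 to 60 N. Pads are 19 mm wide; open, the fingers measure 117 mm over their backs; the gripper's body (75 mm by 190 mm) begins 51 mm behind the grasp point.
Start: joints at [-1.186, 0.332, -0.065, 1.46, 0.022, 1.35, -0.088], TCP at [0.248, 0.574, 0.245] pointing down, gripper open.
Joint ranges: [-2.6, 2.6], [-0.5, 2.12], [-1.47, 1.34], [0.16, 2.42], [-1.27, 4.41], [0.06, 2.06], [-2.6, 2.6]. Speed limits (rad/s): [2.22, 2.22, 2.79, 2.79, 3.14, 3.14, 3.14].

### API

Orientations are given as a unit quaternion [x, y, z, w].
In Python, from bench import telemetry, camera, get_calibration, r gives the robot as it stands.
- The arm moves only by the tool drive_tool, never from a script. Its argument "series" is one flat list of numbers, 7 for each row, row after row: the turn, a rotation vector about the tool's x, y, z in units of 5 degrees (1.0 is 5 degrees), then the shift along the tool's x, y, z in units of 40 mm (1.0 is 40 mm), then the opening, from -1 (shut) to 1 (fully open). A call has 1 to 10 rows; each row is the pose to reach, as a shift and turn from the pose commanded when the call began, along the tool's axes at that moment; what a row does not reach only later rows make up. A row lasts 1/12 s, in which the tool goes at most 41.7 mm and 7.16 degrees, less where a joint would pass 70% of its speed; a pose out of reach is approached as far as the arm can. A call with a gripper value outside its range is refused whole. The fingers move at their own pace and stop on an object; "grip_force" is the grip in N (left out, the last holds). Time passes only in rows, so rows that repeat a pose let the fingers close. It gives the time, the measured TCP pose, the force, the opening and the grip force at its end, in the units of the state.
- telemetry.read_state(): the state, without advancing time (a new reading comes with each control period).
- camera(name): name is "scene" or "top" or "wrist"; returns the picture (384x512x3 uint8, red, green, blue); there is no depth.
- get_calibration(name): a dict with "fovy" (degrees; the focal length in pixels is half the picture's height over the tangent of half this angle, whatever the lens; pixels are square), "cx", "cy" (the principal point, pixels), "xyz" and "rotation" of the camera in the world. Camera axes: x right, y up, looking along -z (the intrinsics and any distortion apply to the point x, -y, -z); pixel columns grow to the right and rows downward; lengths in m; the calibration is good to about 2 mm. A picture is of the moment at which its call begins: read the wrist's pose just before it. get_calibration takes no time and is no camera call; for the wrist camera it gives the pose at the moment of the call.
- r.close_job(): hands the job in; it is judged then, once.
The state is a dict: "time": time; "joint_positions": joint angles; "joint_vel": joint speeds; "joint_torque": joint torques, N m; "ee_pos": TCP position; "eef_rot": TCP orientation; "ft_force": force on the tool from outside, world axes, zero at the start; "torque": the same for the moment, N m; "width": finger opening in m; "grip_force": force on a finger pad.
Only numpy, scipy, OpenCV 4.12 (cv2) and the standard library are available. Lean on these libraries where they do the work, as an engineer would, in place of code of your own. Each camera call takes 0.05 s, during which the arm holds its last target. There are 200 camera calls.

### The job

Take the ultraviolet wand out of its charging cradle by the handle and, with its lamp facing down, hold it still for three seconds about 2 cm above the rim of the red dish, the lamp centred over the key that lies in it. Then carry the wand over the things on the shelf to the chrome whistle and stop with the lamp hovering about 2 cm above it, level, centred on the whistle and lined up with its length; finish like that, still holding the wand there. The wand must not touch the dish, the key, the whistle or anything else it passes, and everything else stays where it is.

Things in the scene. Friction and masses are not known exactly. Their poses are not given: they have to be found in the camera images.
- wand: Ultraviolet wand, 235 mm long, about 220 g, lying level in its cradle, lamp down; lights itself when lifted. Origin on its underside plane below its balance point, 38 mm above the shelf; x along the wand to the lamp head, z up. Black handle 34 mm wide, 28 mm thick, x = -85 to 35 mm; white head 46 mm wide, 26 mm thick, x = 35 to 150 mm.
- wand_grip (a point): Middle of the handle's thickness at the balance point (14 mm above the wand's origin): the place to hold it, fingers either side (34 mm across y). In the cradle it is 52 mm above the shelf.
- wand_lamp (a point): Centre of the violet lamp window (100 x 28 mm) in the underside of the white head, 92.5 mm along the wand's x from its origin and level with it. Same axes as the wand. A narrow violet light strip on the head's upper face lies straight above it.
- cradle: Grey charging cradle, fixed: base 250 x 60 x 10 mm, two saddles 38 mm high carry the wand's tail (x = -83 to -61 mm) and head (x = 72 to 112 mm) between cheeks up to 48 mm high, 2 mm clear of the wand each side; only the base lies under the handle between them. Lift the wand straight up. Origin on the shelf below the wand's origin, x to the lamp head.
- dish: Red ceramic key dish, round, open, 140 mm across the rim, 26 mm high, inner floor 6 mm above the shelf. Origin at the centre of its underside.
- dish_rim (a point): Centre of the dish's mouth, at rim height (26 mm above the shelf).
- key: Brass door key with a blue plastic head, 62 mm long, 7 mm thick, lying flat in the dish, not always in its middle. Origin at the centre of its length, on its underside; x along the key to its tip.
- mat: Dark rubber mat 130 x 75 x 6 mm, fixed on the shelf, under the whistle. Origin at the centre of its underside.
- whistle: Chrome dog whistle, a tube 80 mm long and 11 mm high with a flat mouthpiece 17 mm wide, lying on the dark mat. Origin at the centre of its underside; x along its length, z up.
- whistle_top (a point): Highest point in the middle of the whistle, 11 mm above its origin, 17 mm above the shelf. Same axes as the whistle.
- box: Hinged bamboo box, 150 mm (x) by 170 mm (y), walls 75 mm high, fixed. Origin at the centre of its underside. It stands between the dish and the mat, either of which may be the one on the robot's left.
- lid (a joint): Bamboo lid of the box, 10 mm thick, stiff hinge along the box's far (+x) rim; stays where it is. 0 = shut, grows in rad as the edge nearest the robot rises; starts between 0 and 0.35. Shut, its top is 86 mm and its knob's top about 120 mm above the shelf; at 0.35 the raised edge is 136 mm and the knob about 160 mm high.
- lid_handle (a point): The knob on top of the lid, 30 mm in from the edge nearest the robot.
- case: Dark blue glasses case, 58 x 155 mm, 43 mm high. Origin at the centre of its underside.
- scoop: Lime plastic food scoop: a cup 78 mm across and 45 mm high with a flat handle 110 mm long towards its -x; the grey ball sits in the cup. Origin at the centre of the cup's underside.
- ball_center (a point): Centre of the grey silicone ball, 63 mm across, sitting in the scoop's cup (its top 66 mm above the shelf).
- sanitizer: Clear hand-sanitizer bottle, 58 mm across, 120 mm high. Origin at the centre of its underside.
- treats: Small amber glass treat jar, 72 mm across, 75 mm high. Origin at the centre of its underside.
There are look-alikes about, which are no part of the job. There is more than one size of the dish; the job needs the middle-sized.

How it is judged:
By the outcome, as a careful person would: the job done as asked, in the order asked, and still so for the second after the job is handed in, while the arm keeps its last pose, push and grip.
It also fails if it takes over 70 s, if anything falls off the work surface, if the arm or the gripper's body presses on something with over 40 N, if the wrist force passes 120 N, or if a joint passes its speed limit or range.

## Working session

There is one attempt and no reset: what is moved stays moved. The work goes in short steps, Python scripts to look and compute and a tool call to move; the robot and the scene stay as the last step left them, time stands still between calls to the robot, and variables do not carry over. Pictures are saved under pics/ and viewed, at most 10 in all, crops included, and the job is handed in when it is done.

Besides the shell and the picture viewer there is one more tool, called after "Call:" as a command line: name --argument value ..., lists and objects as JSON in quotes. drive_tool: Moves the arm, as the interface text tells. Its arguments: {"type":"object","properties":{"series":{"type":"array"},"grip_force":{"type":"number"}},"required":["series"]}

```bash
mkdir -p pics; python3 - <<'E'
from bench import telemetry, camera, get_calibration, r
import cv2
print(telemetry.read_state(), r.tips_ahead)
for n in ("top","scene"):
    im=camera(n); print(n,get_calibration(n)); cv2.imwrite(f"pics/{n}0.png",cv2.resize(im[:,:,::-1],(800,600),interpolation=cv2.INTER_CUBIC))
E
```

```text
{'time': 0.0, 'joint_positions': array([-1.18558088,  0.33287013, -0.06467684,  1.4609471 ,  0.02161421,
        1.34990961, -0.08850055]), 'joint_vel': array([-9.50319229e-04, -1.35629465e-03, -8.18548063e-04,  3.84338570e-05,
       -5.42359471e-05,  3.08450924e-04,  6.71011647e-04]), 'joint_torque': array([ 1.46169510e-03, -6.23246670e+01,  2.56441272e-02, -3.89892018e+01,
       -6.12195069e-02,  3.96309828e-02,  9.43601276e-05]), 'ee_pos': array([0.24775597, 0.57340188, 0.2437522 ]), 'eef_rot': array([ 2.02496704e-01,  9.79282680e-01, -7.11975280e-04, -1.01810307e-04]), 'ft_force': array([ 0.58892472,  0.03329454, -0.41491354]), 'torque': array([ 0.04400826,  0.03537263, -0.0143797 ]), 'grip_force': 0.0, 'width': 0.0871420962031691} 0.022
top {'fovy': 42.3092501727337, 'cx': 253.30312049702607, 'cy': 193.34538210903094, 'xyz': array([ 0.4736076 , -0.0394719 ,  1.35713247]), 'rotation': array([ 0.03544204, -0.02124458, -0.69770805,  0.71518949])}
scene {'fovy': 43.25910527029292, 'cx': 249.3556948815252, 'cy': 188.4804549968479, 'xyz': array([ 1.45682701, -0.13876705,  1.23188119]), 'rotation': array([0.24785148, 0.21590878, 0.61639906, 0.71554541])}
```

View pics/top0.png

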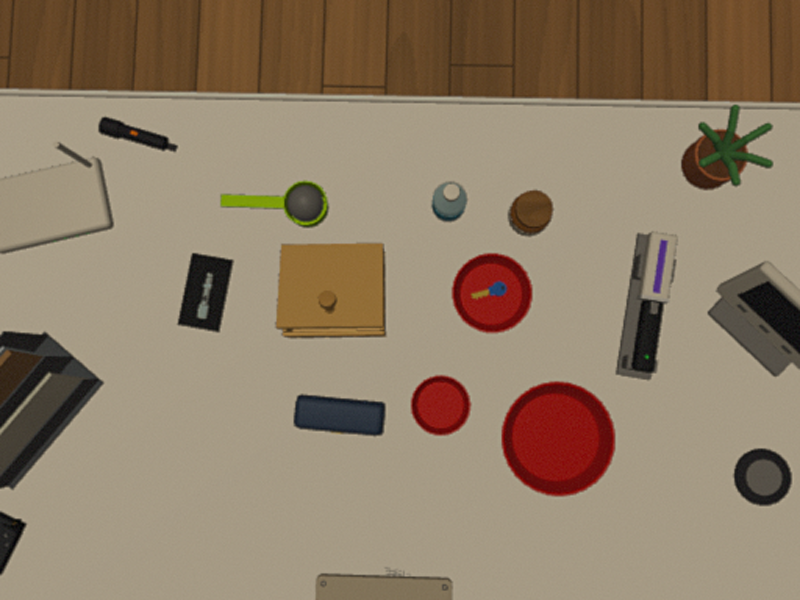

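View pics/scene0.png

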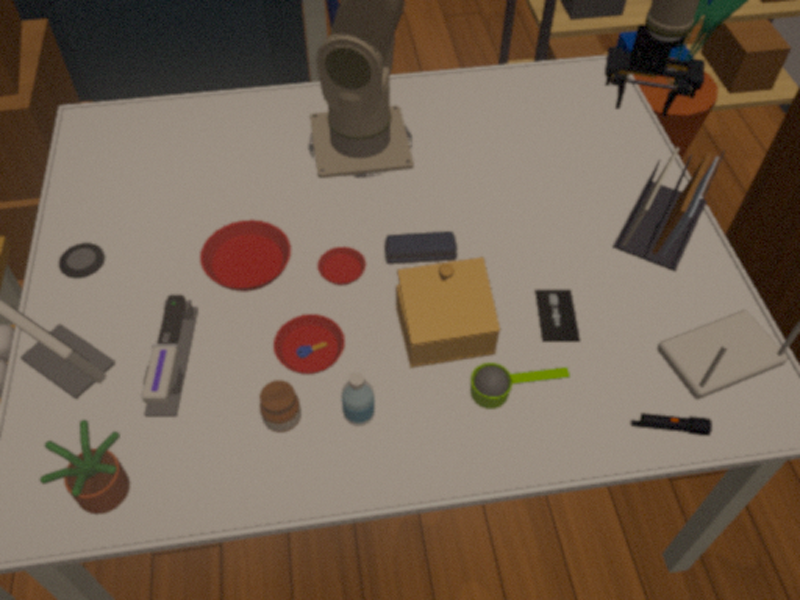

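The top view shows the wand in its cradle at (650,305), head up. There are three red dishes: small (440,405), middle (492,292) holding the key, and large (558,437). The middle one is the job's. The whistle is on the mat at (205,292), the box at (332,288), and the torch at (137,133) is a look-alike. I'll enlarge these to confirm.

```bash
cat > h.py <<'E'
import numpy as np
from scipy.spatial.transform import Rotation as R
from bench import telemetry, camera, get_calibration, r
def ray(c,u,v):
    f=192/np.tan(np.radians(c["fovy"]/2))
    return R.from_quat(c["rotation"]).apply([(u-c["cx"])/f,-(v-c["cy"])/f,-1.])
def at(c,u,v,z):
    d=ray(c,u,v); return c["xyz"]+d*(z-c["xyz"][2])/d[2]
def proj(c,p):
    f=192/np.tan(np.radians(c["fovy"]/2))
    q=R.from_quat(c["rotation"]).inv().apply(np.asarray(p)-c["xyz"])
    return c["cx"]-f*q[...,0]/q[...,2], c["cy"]+f*q[...,1]/q[...,2]
E
python3 - <<'E'
from h import *; import cv2
im=camera("top")[:,:,::-1]
def crop(x,y,w,h,k): return cv2.resize(im[y:y+h,x:x+w],None,fx=k,fy=k,interpolation=cv2.INTER_CUBIC)
a=crop(390,145,50,100,6)   # 300x600
b=crop(285,155,60,60,5)  #300x300
d=crop(105,155,60,60,5)
out=np.hstack([a,np.vstack([b,d])]); print(out.shape)
cv2.imwrite("pics/c1.png",out)
c=get_calibration("top")
for n,u,v in (("dish",492,292),("small",440,405),("large",558,437)): print(n,at(c,(u+.5)/1.5625-.5,(v+.5)/1.5625-.5,.026))
E
```

```text
(600, 600, 3)
dish [ 0.60213128 -0.17594849  0.026     ]
small [ 0.40679654 -0.09063037  0.026     ]
large [ 0.3583323  -0.29121615  0.026     ]
```

View pics/c1.png

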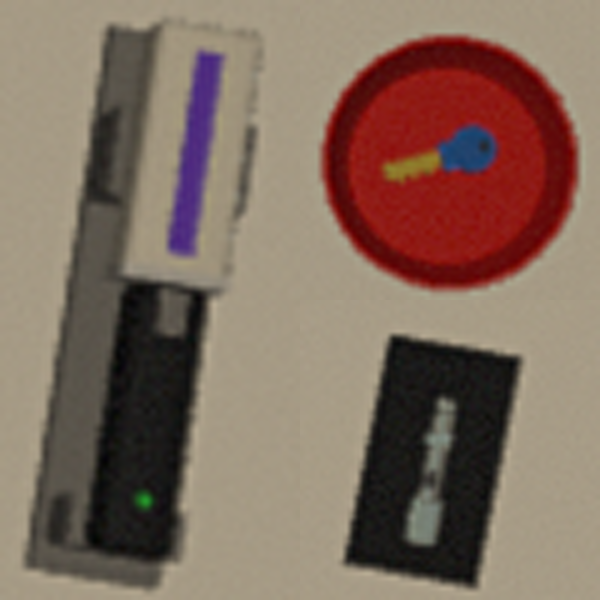

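The crop confirms three things: the wand (violet strip (210,52) to (182,253)), the key (tip (384,170), head (497,147)) in the middle dish, and the whistle ((446,398) to (421,545)) on the mat.

```bash
python3 - <<'E'
from h import *
np.set_printoptions(precision=4,suppress=True)
c=get_calibration("top"); cs=get_calibration("scene")
A=lambda x,y,z: at(c,390+(x+.5)/6-.5,145+(y+.5)/6-.5,z)
B=lambda x,y,z: at(c,285+(x-300+.5)/5-.5,155+(y+.5)/5-.5,z)
D=lambda x,y,z: at(c,105+(x-300+.5)/5-.5,155+(y-300+.5)/5-.5,z)
def seg(n,p,q): d=q-p; print(n,"mid",(p+q)/2,"len",np.linalg.norm(d),"yaw",np.degrees(np.arctan2(d[1],d[0])))
seg("strip",A(182,253,.064),A(210,52,.064))
seg("wand",A(135,552,.066),A(207,28,.064))
dd=B(450,163,.026);print("dish",dd, "key");seg("key",B(497,147,.012),B(384,170,.012))
seg("whistle",D(421,545,.012),D(446,398,.014))
m=[D(*p,.006) for p in((392,335),(521,356),(477,586),(347,563))]
print("mat",np.mean(m,0)); seg("matside",m[3],m[0]); seg("matside",m[2],m[1])
S=lambda u,v,z: at(cs,(u+.5)/1.5625-.5,(v+.5)/1.5625-.5,z)
print("scene dish",S(309,343,.02),"mat",S(557,315,.006),"strip mid",S(159,370,.064))
T=lambda u,v,z: at(c,(u+.5)/1.5625-.5,(v+.5)/1.5625-.5,z)
for n,a in dict(knob=(327,298,.12),ball=(306,201,.063),sanit=(450,192,.12),treats=(532,206,.075),case=(340,414,.043),boxNE=(384,244,.085),boxSW=(277,328,.085)).items(): print(n,T(*a))
s=telemetry.read_state(); print(R.from_quat(s["eef_rot"]).as_matrix())
E
```

```text
strip mid [ 0.649  -0.4512  0.064 ] len 0.08913730358401738 yaw -7.891333189582373
wand mid [ 0.5894 -0.4401  0.065 ] len 0.23075417418862543 yaw -7.924454672893079
dish [ 0.6008 -0.1757  0.026 ] key
key mid [ 0.6044 -0.1719  0.012 ] len 0.0626480801025953 yaw 102.91775944560533
whistle mid [0.5855 0.3226 0.013 ] len 0.08148745832828348 yaw -7.482608870326911
mat [0.5927 0.3244 0.006 ]
matside mid [0.5979 0.3604 0.006 ] len 0.12791217331361115 yaw -8.498808229890491
matside mid [0.5874 0.2884 0.006 ] len 0.12868278193270077 yaw -8.393413584620125
scene dish [ 0.6016 -0.1752  0.02  ] mat [0.5979 0.3261 0.006 ] strip mid [ 0.6516 -0.4499  0.064 ]
knob [0.5771 0.0977 0.12  ]
ball [0.7461 0.1451 0.063 ]
sanit [ 0.7539 -0.096   0.12  ]
treats [ 0.7433 -0.2353  0.075 ]
case [0.3882 0.0779 0.043 ]
boxNE [0.6721 0.0099 0.085 ]
boxSW [0.5285 0.1824 0.085 ]
[[-0.918   0.3966 -0.0004]
 [ 0.3966  0.918  -0.001 ]
 [-0.     -0.0011 -1.    ]]
```

```bash
cat >> h.py <<'E'
def go(p,yaw=None,q0=None,p0=None):
    """row units from measured pose to TCP p, tool y at world angle yaw (deg), pointing down"""
    s=telemetry.read_state(); R0=R.from_quat(s["eef_rot"]); p0=s["ee_pos"]
    a=np.radians(yaw); y=np.array([np.cos(a),np.sin(a),0]); z=np.array([0,0,-1.])
    Rt=R.from_matrix(np.c_[np.cross(y,z),y,z])
    rv=np.degrees((R0.inv()*Rt).as_rotvec())/5; t=R0.inv().apply(np.asarray(p)-p0)/.04
    print("t",s["time"],"row",np.round(np.r_[rv,t],3),"joints",np.round(s["joint_positions"],2),"F",np.round(s["ft_force"],1),"w",round(s["width"],4),"g",s["grip_force"])
E
python3 - <<'E'
from h import *
go([.48,.1,.30],82.1)
c=get_calibration("top"); cs=get_calibration("scene")
k=lambda u:(u+.5)/1.5625-.5
def tri(a,b):
    d1=ray(c,k(a[0]),k(a[1])); d2=ray(cs,k(b[0]),k(b[1]))
    l=np.linalg.lstsq(np.c_[d1,-d2],cs["xyz"]-c["xyz"],rcond=None)[0]
    p,q=c["xyz"]+l[0]*d1,cs["xyz"]+l[1]*d2; print((p+q)/2,np.linalg.norm(p-q))
tri((767,264),(102,377)) # stand bar end
tri((327,299),(446,270)) # knob
tri((718,287),(102,377))
print(at(c,k(709),k(313),0))
E
```

```text
t 0.15 row [-1.3000e-02 -1.0000e-03 -3.0930e+00 -1.0024e+01 -8.5650e+00 -1.3910e+00] joints [-1.19  0.33 -0.06  1.46  0.02  1.35 -0.09] F [0.  0.6 0.6] w 0.0874 g 0.0
[ 0.65464183 -0.57957173  0.08790208] 0.06896246651160348
[0.57243331 0.09380407 0.15798779] 0.0008133263380360384
[ 0.62067663 -0.56622613  0.01870646] 0.002956324181303899
[ 0.57686292 -0.55608921  0.        ]
```

Call:
drive_tool --series '[0,0,-3.1,-10,-8.6,-1.4,1,0,0,-3.1,-10,-8.6,-1.4,1,0,0,-3.1,-10,-8.6,-1.4,1,0,0,-3.1,-10,-8.6,-1.4,1,0,0,-3.1,-10,-8.6,-1.4,1,0,0,-3.1,-10,-8.6,-1.4,1,0,0,-3.1,-10,-8.6,-1.4,1,0,0,-3.1,-10,-8.6,-1.4,1,0,0,-3.1,-10,-8.6,-1.4,1,0,0,-3.1,-10,-8.6,-1.4,1]'

```text
time: 0.98
ee_pos: [0.4294, 0.1991, 0.2888]
eef_rot: [0.069, 0.998, 0.0, 0.0]
ft_force: [0.7, 1.2, 0.3]
width: 0.0873
grip_force: 0.0
```

```bash
python3 -c "
from h import *
go([.55,-.30,.30],82.1)"
```

```text
t 0.9833 row [ 5.0000e-03  1.0000e-03  7.0000e-03 -4.6920e+00 -1.1947e+01 -2.8500e-01] joints [-0.73 -0.04  0.2   1.79  0.01  1.39  0.9 ] F [0.7 1.2 0.3] w 0.0873 g 0.0
```

Call:
drive_tool --series '[0,0,0,-4.7,-12,-0.3,1,0,0,0,-4.7,-12,-0.3,1,0,0,0,-4.7,-12,-0.3,1,0,0,0,-4.7,-12,-0.3,1,0,0,0,-4.7,-12,-0.3,1,0,0,0,-4.7,-12,-0.3,1,0,0,0,-4.7,-12,-0.3,1,0,0,0,-4.7,-12,-0.3,1,0,0,0,-4.7,-12,-0.3,1,0,0,0,-4.7,-12,-0.3,1]'

```text
time: 1.82
ee_pos: [0.5265, -0.2057, 0.2984]
eef_rot: [0.068, 0.998, 0.0, 0.0]
ft_force: [0.3, 0.2, 0.1]
width: 0.0872
grip_force: 0.0
```

```bash
python3 -c "
from h import *
go([.557,-.4385,.20],82.1)"
```

```text
t 1.8167 row [ 2.000e-03  6.000e-03  1.400e-02 -1.546e+00 -5.662e+00  2.459e+00] joints [-0.28  0.19  0.66  1.57 -0.12  1.42  1.83] F [0.3 0.2 0.1] w 0.0872 g 0.0
```

Call:
drive_tool --series '[0,0,0,-1.55,-5.65,2.45,1,0,0,0,-1.55,-5.65,2.45,1,0,0,0,-1.55,-5.65,2.45,1,0,0,0,-1.55,-5.65,2.45,1,0,0,0,-1.55,-5.65,2.45,1,0,0,0,-1.55,-5.65,2.45,1,0,0,0,-1.55,-5.65,2.45,1,0,0,0,-1.55,-5.65,2.45,1,0,0,0,-1.55,-5.65,2.45,1,0,0,0,-1.55,-5.65,2.45,1]'

```text
time: 2.65
ee_pos: [0.5579, -0.4348, 0.201]
eef_rot: [0.068, 0.998, 0.0, 0.001]
ft_force: [-0.4, -0.2, 0.1]
width: 0.0874
grip_force: 0.0
```

```bash
python3 - <<'E'
from h import *; import cv2
go([.557,-.4385,.055],82.1)
c=get_calibration("wrist"); print(c); im=camera("wrist")
cv2.imwrite("pics/w1.png",cv2.resize(im[:,:,::-1],(800,600),interpolation=cv2.INTER_CUBIC))
f=lambda p:[ (x+.5)*1.5625-.5 for x in proj(c,p)]
for x in (-.085,-.061,.035,.0925,.15):
    a=np.radians(-7.9); o=np.array([.5574,-.4385]); p=o+x*np.array([np.cos(a),np.sin(a)])
    print(x,f([*p,.066 if x<.035 else .064]))
E
```

```text
t 2.65 row [ 0.007  0.015  0.027  0.015 -0.097  3.65 ] joints [ 0.17  0.61  0.68  1.3  -0.38  1.36  2.27] F [-0.4 -0.2  0.1] w 0.0874 g 0.0
{'fovy': 68.91533043335413, 'cx': 254.04777142165145, 'cy': 188.71734011952896, 'xyz': array([ 0.48298022, -0.4254686 ,  0.34107535]), 'rotation': array([-0.10353251, -0.09123126,  0.65109931,  0.7463428 ])}
-0.085 [np.float64(392.16735906764285), np.float64(154.43546801525974)]
-0.061 [np.float64(392.21408873606003), np.float64(195.45505245465196)]
0.035 [np.float64(392.40765298516175), np.float64(340.17272511164384)]
0.0925 [np.float64(392.4917977003189), np.float64(415.3028341708306)]
0.15 [np.float64(392.56788222712765), np.float64(483.2362603661447)]
```

View pics/w1.png

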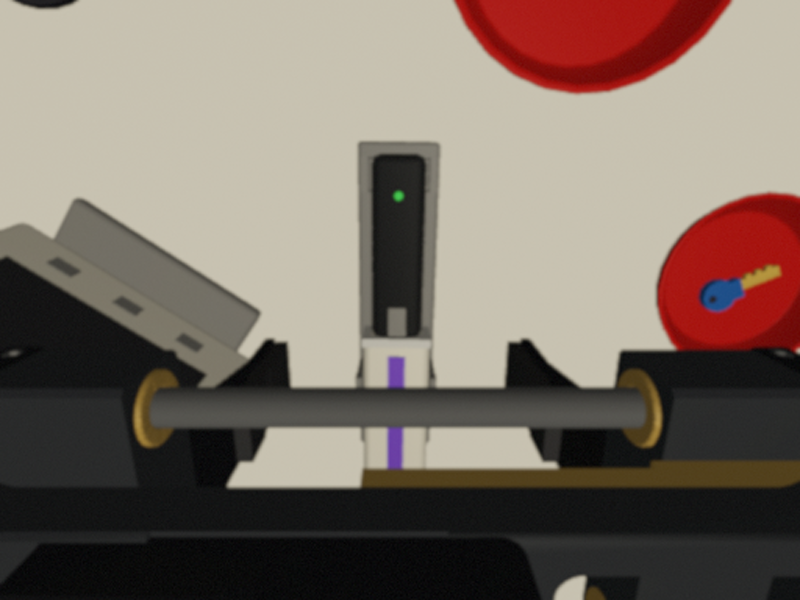

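The wrist view shows the handle centred between the fingers (handle column 398, finger midline 398, tail row 154 as predicted). So I go straight down.

Call:
drive_tool --series '[0,0,0,0,0,0.8,1,0,0,0,0,0,1.6,1,0,0,0,0,0,2.3,1,0,0,0,0,0,2.9,1,0,0,0,0,0,3.3,1,0,0,0,0,0,3.55,1,0,0,0,0,0,3.65,1,0,0,0,0,0,3.65,1,0,0,0,0,0,3.65,1,0,0,0,0,0,3.65,1]'

```text
time: 3.53
ee_pos: [0.5577, -0.4366, 0.0559]
eef_rot: [0.068, 0.998, -0.001, 0.001]
ft_force: [-0.0, -0.1, 1.6]
width: 0.0868
grip_force: 0.0
```

```bash
python3 - <<'E'
from h import *; import cv2
go([.5579,-.4348,.055],82.1)
c=get_calibration("wrist"); im=camera("wrist")
cv2.imwrite("pics/w2.png",im[:,:,::-1])
E
```

```text
t 3.5333 row [-0.01   0.024  0.01   0.002  0.045  0.022] joints [ 0.19  0.73  0.62  1.43 -0.45  1.12  2.32] F [-0.  -0.1  1.6] w 0.0868 g 0.0
```

View pics/w2.png

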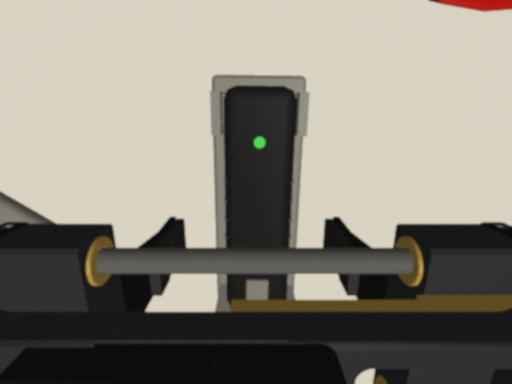

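Handle centreline is at column 259.5 against a finger midline of 254.5, about 2.4 mm towards +y. I'll shift by that, then close.

Call:
drive_tool --series '[0,0,0,0,0.06,0,1,0,0,0,0,0.06,0,1,0,0,0,0,0.06,0,-1,0,0,0,0,0.06,0,-1,0,0,0,0,0.06,0,-1,0,0,0,0,0.06,0,-1,0,0,0,0,0.06,0,-1,0,0,0,0,0.06,0,-1,0,0,0,0,0.06,0,-1,0,0,0,0,0.06,0,-1]' --grip_force 30

```text
time: 4.42
ee_pos: [0.5573, -0.4338, 0.0541]
eef_rot: [0.069, 0.998, 0.0, -0.0]
ft_force: [0.0, -1.0, -0.0]
width: 0.0416
grip_force: 0.0
```

```bash
python3 -c "
from h import *
go([.5579,-.4348,.055],82.1)"
```

```text
t 4.4167 row [ 0.001 -0.001  0.006 -0.019 -0.022 -0.022] joints [ 0.19  0.73  0.62  1.44 -0.45  1.11  2.31] F [ 0. -1. -0.] w 0.0416 g 0.0
```

Still closing; a few more rows.

Call:
drive_tool --series '[0,0,0,0,0,0,-1,0,0,0,0,0,0,-1,0,0,0,0,0,0,-1,0,0,0,0,0,0,-1,0,0,0,0,0,0,-1,0,0,0,0,0,0,-1]' --grip_force 30

```text
time: 4.92
ee_pos: [0.5573, -0.4339, 0.0542]
eef_rot: [0.069, 0.998, -0.0, -0.0]
ft_force: [-0.1, -1.4, -0.5]
width: 0.0336
grip_force: 29.9
```

Call:
drive_tool --series '[0,0,0,0,0,-0.05,-1,0,0,0,0,0,-0.15,-1,0,0,0,0,0,-0.3,-1,0,0,0,0,0,-0.5,-1,0,0,0,0,0,-0.8,-1,0,0,0,0,0,-1.2,-1,0,0,0,0,0,-1.6,-1,0,0,0,0,0,-1.9,-1,0,0,0,0,0,-2,-1,0,0,0,0,0,-2,-1]'

```text
time: 5.75
ee_pos: [0.5579, -0.4343, 0.1359]
eef_rot: [0.069, 0.998, -0.001, 0.001]
ft_force: [-0.2, -0.3, -3.0]
width: 0.0336
grip_force: 29.9
```

```bash
python3 - <<'E'
from h import *; import cv2
go([.5573,-.4338,.134],82.1)
c=get_calibration("wrist"); im=camera("wrist"); s=camera("scene")
cv2.imwrite("pics/w3.png",np.hstack([im[:,:,::-1][:,:400],cv2.resize(s[150:300,50:220,::-1],(400,384))]))
k=dict(key=[.6044,-.1719,.012],dish=[.6008,-.1757,.026])
for n in k: print(n,proj(c,np.array(k[n])))
E
```

```text
t 5.75 row [-0.01   0.027  0.007  0.015  0.01   0.049] joints [ 0.17  0.66  0.65  1.37 -0.4   1.24  2.29] F [-0.2 -0.3 -3. ] w 0.0336 g 29.929733080789447
key (np.float64(523.4783772274557), np.float64(198.92868777617204))
dish (np.float64(533.5935350337554), np.float64(200.45361017612314))
```

View pics/w3.png

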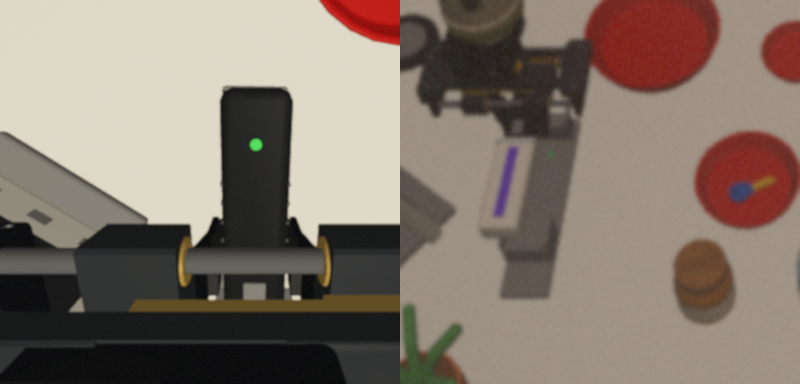

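The wand is lifted level (right pane) and sits straight in the grip, with its tail at row 88. I'll refine the key position from the first wrist picture: key ends (780,270) and (702,300).

```bash
python3 - <<'E'
from h import *
np.set_printoptions(precision=4,suppress=True)
c1=dict(fovy=68.91533043335413,cx=254.04777,cy=188.71734,xyz=np.array([ 0.48298022, -0.4254686 ,  0.34107535]),rotation=np.array([-0.10353251, -0.09123126,  0.65109931,  0.7463428 ]))
k=lambda u:(u+.5)/1.5625-.5
a,b=at(c1,k(780),k(269),.010),at(c1,k(702),k(298),.010); print("key",a,b,(a+b)/2,np.linalg.norm(a-b))
# wand grip check now: tail top edge row 88, handle col 256
c=get_calibration("wrist"); s=telemetry.read_state(); z=s["ee_pos"][2]
p=at(c,256,89,z-.0162+.028-.002); print("tail",p, s["ee_pos"], "dist",np.linalg.norm((p-s["ee_pos"])[:2]),"yaw",np.degrees(np.arctan2(*(s["ee_pos"]-p)[1::-1])))
L=np.array([.6044,-.1719]); y=np.radians(-7.9)
go([*(L-.0925*np.array([np.cos(y),np.sin(y)])),.12],82.1)
E
```

```text
key [ 0.5957 -0.141   0.01  ] [ 0.6113 -0.1997  0.01  ] [ 0.6035 -0.1704  0.01  ] 0.06073155400450579
tail [ 0.4739 -0.4219  0.1434] [ 0.5572 -0.4335  0.1336] dist 0.08408098599588201 yaw -7.949174532612855
t 5.85 row [ 0.007 -0.006  0.008  2.038  6.641  0.346] joints [ 0.17  0.66  0.65  1.38 -0.4   1.24  2.29] F [-0.4 -0.  -2.3] w 0.0336 g 29.929638532921672
```

Call:
drive_tool --series '[0,0,0,0.08,0.26,0,-1,0,0,0,0.25,0.8,0,-1,0,0,0,0.5,1.6,0,-1,0,0,0,0.75,2.45,0,-1,0,0,0,1,3.3,0,-1,0,0,0,1.25,4.1,0,-1,0,0,0,1.5,4.9,0,-1,0,0,0,1.75,5.7,0,-1,0,0,0,1.95,6.4,0,-1,0,0,0,2.04,6.64,0,-1]'

```text
time: 6.68
ee_pos: [0.5122, -0.1544, 0.1331]
eef_rot: [0.066, 0.998, 0.001, -0.001]
ft_force: [0.9, 0.4, -3.0]
width: 0.0336
grip_force: 29.9
```

Call:
drive_tool --series '[0,0,0,0,0,0.1,-1,0,0,0,0,0,0.3,-1,0,0,0,0,0,0.6,-1,0,0,0,0,0,0.9,-1,0,0,0,0,0,1.15,-1,0,0,0,0,0,1.3,-1,0,0,0,0,0,1.4,-1,0,0,0,0,0,1.4,-1,0,0,0,0,0,1.4,-1,0,0,0,0,0,1.4,-1]'

```text
time: 7.52
ee_pos: [0.5132, -0.1597, 0.0786]
eef_rot: [0.069, 0.998, 0.0, 0.0]
ft_force: [-0.6, -0.2, -2.1]
width: 0.0338
grip_force: 29.9
```

```bash
python3 - <<'E'
from h import *; import cv2
y=np.radians(-7.9)
go([*(np.array([.604,-.1712])-.0925*np.array([np.cos(y),np.sin(y)])),.0622],82.1)
t=camera("top");s=camera("scene");w=camera("wrist")
A=cv2.resize(t[130:250,230:390,::-1],(400,300),interpolation=cv2.INTER_CUBIC)
B=cv2.resize(s[150:270,130:290,::-1],(400,300),interpolation=cv2.INTER_CUBIC)
cv2.imwrite("pics/d1.png",np.vstack([np.hstack([A,B]),np.hstack([cv2.resize(w[:,:,::-1],(400,300)),A*0])]))
E
```

```text
t 7.5167 row [0.001 0.009 0.006 0.025 0.028 0.411] joints [-0.34  0.35  0.65  1.9  -0.25  0.97  1.86] F [-0.6 -0.2 -2.1] w 0.0338 g 29.929568096995354
```

View pics/d1.png

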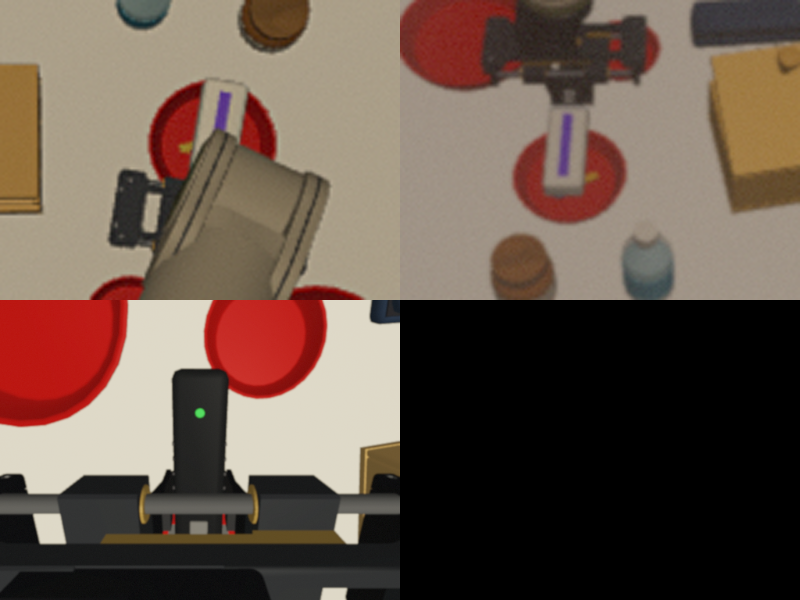

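The wand is level over the dish, with the lamp above the key. I'll descend the last 16 mm and hold.

Call:
drive_tool --series '[0,0,0,0.01,0.01,0.1,-1,0,0,0,0.02,0.02,0.2,-1,0,0,0,0.02,0.03,0.3,-1,0,0,0,0.02,0.03,0.37,-1,0,0,0,0.02,0.03,0.41,-1,0,0,0,0.02,0.03,0.41,-1,0,0,0,0.02,0.03,0.41,-1,0,0,0,0.02,0.03,0.41,-1,0,0,0,0.02,0.03,0.41,-1,0,0,0,0.02,0.03,0.41,-1]'

```text
time: 8.5
ee_pos: [0.5123, -0.1583, 0.062]
eef_rot: [0.069, 0.998, 0.0, 0.0]
ft_force: [-1.2, 0.5, -2.1]
width: 0.0341
grip_force: 29.9
```

```bash
python3 - <<'E'
from h import *
y=np.radians(-7.9); s=telemetry.read_state(); print(s["ee_pos"],np.abs(s["joint_vel"]).max())
go([*(np.array([.604,-.1712])-.0925*np.array([np.cos(y),np.sin(y)])),.0622],82.1)
E
```

```text
[ 0.51233305 -0.15825263  0.06195011] 0.0014671616058245067
t 8.5 row [ 0.001  0.004  0.007 -0.002 -0.006 -0.006] joints [-0.33  0.37  0.64  1.92 -0.27  0.94  1.87] F [-1.2  0.5 -2.1] w 0.0341 g 29.92970190010965
```

On target. Holding for over 3 s.

Call:
drive_tool --series '[0,0,0,0,0,0,-1,0,0,0,0,0,0,-1,0,0,0,0,0,0,-1,0,0,0,0,0,0,-1,0,0,0,0,0,0,-1,0,0,0,0,0,0,-1,0,0,0,0,0,0,-1,0,0,0,0,0,0,-1,0,0,0,0,0,0,-1,0,0,0,0,0,0,-1]'

```text
time: 9.33
ee_pos: [0.5122, -0.1582, 0.0618]
eef_rot: [0.069, 0.998, 0.0, 0.0]
ft_force: [-0.1, -0.0, -2.7]
width: 0.0338
grip_force: 29.9
```

Call:
drive_tool --series '[0,0,0,0,0,0,-1,0,0,0,0,0,0,-1,0,0,0,0,0,0,-1,0,0,0,0,0,0,-1,0,0,0,0,0,0,-1,0,0,0,0,0,0,-1,0,0,0,0,0,0,-1,0,0,0,0,0,0,-1,0,0,0,0,0,0,-1,0,0,0,0,0,0,-1]'

```text
time: 10.17
ee_pos: [0.5122, -0.1583, 0.0618]
eef_rot: [0.069, 0.998, 0.0, 0.0]
ft_force: [-0.2, -0.4, -2.6]
width: 0.0338
grip_force: 29.9
```

Call:
drive_tool --series '[0,0,0,0,0,0,-1,0,0,0,0,0,0,-1,0,0,0,0,0,0,-1,0,0,0,0,0,0,-1,0,0,0,0,0,0,-1,0,0,0,0,0,0,-1,0,0,0,0,0,0,-1,0,0,0,0,0,0,-1,0,0,0,0,0,0,-1,0,0,0,0,0,0,-1]'

```text
time: 11.0
ee_pos: [0.5122, -0.1582, 0.0618]
eef_rot: [0.069, 0.998, 0.0, 0.0]
ft_force: [-0.6, -0.3, -3.4]
width: 0.0338
grip_force: 29.9
```

Call:
drive_tool --series '[0,0,0,0,0,0,-1,0,0,0,0,0,0,-1,0,0,0,0,0,0,-1,0,0,0,0,0,0,-1,0,0,0,0,0,0,-1,0,0,0,0,0,0,-1,0,0,0,0,0,0,-1,0,0,0,0,0,0,-1,0,0,0,0,0,0,-1,0,0,0,0,0,0,-1]'

```text
time: 11.83
ee_pos: [0.5122, -0.1582, 0.0618]
eef_rot: [0.069, 0.998, 0.0, 0.0]
ft_force: [-0.4, -0.2, -2.7]
width: 0.0338
grip_force: 29.9
```

Call:
drive_tool --series '[0,0,0,0,0,0,-1,0,0,0,0,0,0,-1,0,0,0,0,0,0,-1,0,0,0,0,0,0,-1,0,0,0,0,0,0,-1,0,0,0,0,0,0,-1]'

```text
time: 12.33
ee_pos: [0.5122, -0.1582, 0.0618]
eef_rot: [0.069, 0.998, 0.0, -0.0]
ft_force: [0.4, -0.7, -2.5]
width: 0.0335
grip_force: 29.9
```

Call:
drive_tool --series '[0,0,0,0,0,-0.1,-1,0,0,0,0,0,-0.4,-1,0,0,0,0,0,-0.9,-1,0,0,0,0,0,-1.5,-1,0,0,0,0,0,-2.3,-1,0,0,0,0,0,-3.1,-1,0,0,0,0,0,-3.9,-1,0,0,0,0,0,-4.6,-1,0,0,0,0,0,-5.1,-1,0,0,0,0,0,-5.3,-1]'

```text
time: 13.17
ee_pos: [0.513, -0.159, 0.2779]
eef_rot: [0.069, 0.998, 0.0, 0.003]
ft_force: [1.1, 0.2, -3.0]
width: 0.034
grip_force: 29.9
```

```bash
python3 - <<'E'
from h import *
y=np.radians(-7.9)
print(telemetry.read_state()["ee_pos"])
go([*(np.array([.5855,.3226])-.0925*np.array([np.cos(y),np.sin(y)])),.28],82.1)
E
```

```text
[ 0.51301123 -0.15899672  0.27793373]
t 13.1667 row [ 8.0000e-03  5.8000e-02 -1.0000e-03  2.1730e+00  1.2175e+01 -5.4000e-02] joints [-0.43  0.12  0.71  1.68 -0.08  1.37  1.73] F [ 1.1  0.2 -3. ] w 0.034 g 29.92962470278144
```

Call:
drive_tool --series '[0,0,0,0.06,0.3,0,-1,0,0,0,0.18,1,0,-1,0,0,0,0.36,2,0,-1,0,0,0,0.54,3,0,-1,0,0,0,0.72,4,0,-1,0,0,0,0.9,5,0,-1,0,0,0,1.08,6,0,-1,0,0,0,1.26,7,0,-1,0,0,0,1.37,7.6,0,-1,0,0,0,1.41,7.9,0,-1]'

```text
time: 14.0
ee_pos: [0.4982, 0.1667, 0.2732]
eef_rot: [0.066, 0.998, 0.0, -0.001]
ft_force: [0.3, -0.5, -3.4]
width: 0.0339
grip_force: 29.9
```

Call:
drive_tool --series '[0,0,0,0,0,0,-1,0,0,0,0,0,0,-1,0,0,0,0,0,0,-1]'

```text
time: 14.25
ee_pos: [0.4999, 0.1605, 0.2737]
eef_rot: [0.07, 0.998, -0.0, -0.0]
ft_force: [0.2, -0.6, -2.8]
width: 0.0335
grip_force: 29.9
```

```bash
python3 - <<'E'
from h import *; import cv2
np.set_printoptions(precision=5,suppress=True)
y=np.radians(-7.9)
c=get_calibration("wrist"); w=camera("wrist"); print(c["xyz"],c["rotation"],telemetry.read_state()["ee_pos"])
print(proj(c,np.array([.5855,.3226,.013])),proj(c,np.array([.5927,.3244,.006])))
go([*(np.array([.5855,.3226])-.0925*np.array([np.cos(y),np.sin(y)])),.28],82.1)
u,v=[int(a) for a in proj(c,np.array([.5855,.3226,.013]))]
x0=min(max(u-60,0),512-120); y0=min(max(v-60,0),384-90); print(x0,y0)
cv2.imwrite("pics/m1.png",cv2.resize(w[y0:y0+90,x0:x0+120,::-1],(720,540),interpolation=cv2.INTER_CUBIC))
E
```

```text
[0.42516 0.17033 0.41389] [-0.10366 -0.09007  0.64967  0.74771] [0.49992 0.16047 0.27383]
(np.float64(368.54163020494616), np.float64(204.10161214095828)) (np.float64(368.0657860287355), np.float64(206.8499714104364))
t 14.3 row [-0.005  0.001 -0.025  0.76   4.307 -0.156] joints [-0.79  0.09  0.42  1.7  -0.04  1.36  1.07] F [ 0.4  0.2 -2.3] w 0.0336 g 29.92955823428929
308 144
```

View pics/m1.png

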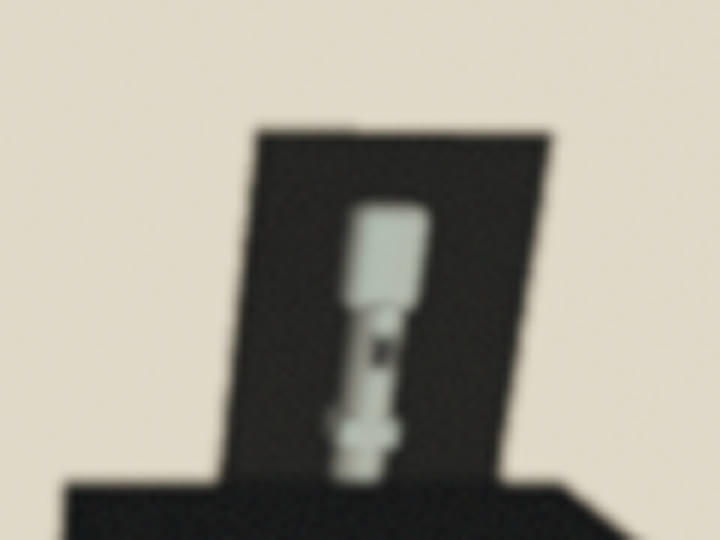

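The mat's near corners are at crop (256,130) and (552,132). The whistle axis runs from its near end (391,204) to (357,478), where the gripper cuts it off.

```bash
python3 - <<'E'
from h import *
np.set_printoptions(precision=4,suppress=True)
c=dict(get_calibration("wrist"))
P=lambda x,y,z: at(c,308+(x+.5)/6-.5,144+(y+.5)/6-.5,z)
n,f=P(391,204,.012),P(357,478,.014); d=(f-n)[:2]; u=d/np.linalg.norm(d)
print("near",n,"cut",f,np.linalg.norm(d),"yaw",np.degrees(np.arctan2(d[1],d[0])),"centre",n[:2]+.04*u)
print("mat near",P(256,130,.006),P(552,132,.006))
# top-camera estimates of the same
t=get_calibration("top"); D=lambda x,y,z: at(t,105+(x-300+.5)/5-.5,155+(y-300+.5)/5-.5,z)
print("top near",D(421,545,.012),"mat",D(347,563,.006),D(477,586,.006))
E
```

```text
near [0.5454 0.3304 0.012 ] cut [0.6163 0.3191 0.014 ] 0.07178145958294144 yaw -9.051032209292453 centre [0.5849 0.3241]
mat near [0.5237 0.3003 0.006 ] [0.5344 0.3726 0.006 ]
top near [0.5452 0.3279 0.012 ] mat [0.5346 0.3699 0.006 ] [0.5238 0.2978 0.006 ]
```

```bash
cat > tgt.py <<'E'
from h import *
y=np.radians(-8.3); G=np.array([.585,.324])-.0925*np.array([np.cos(y),np.sin(y)])
E
python3 -c "
from tgt import *
go([*G,.2738],81.7)"
```

```text
t 14.3 row [-5.000e-03  1.000e-03  5.500e-02  7.770e-01  4.356e+00 -1.000e-03] joints [-0.79  0.09  0.42  1.7  -0.04  1.36  1.07] F [ 0.4  0.2 -2.3] w 0.0336 g 29.92955823428929
```

Call:
drive_tool --series '[0,0,0,0.05,0.2,0,-1,0,0,0,0.12,0.7,0,-1,0,0,0,0.24,1.35,0,-1,0,0,0.05,0.36,2,0,-1,0,0,0.05,0.48,2.7,0,-1,0,0,0.05,0.6,3.35,0,-1,0,0,0.05,0.7,3.9,0,-1,0,0,0.05,0.76,4.25,0,-1,0,0,0.05,0.78,4.35,0,-1,0,0,0.05,0.78,4.35,0,-1]'

```text
time: 15.13
ee_pos: [0.4924, 0.3394, 0.2735]
eef_rot: [0.07, 0.998, -0.0, -0.0]
ft_force: [0.0, -0.7, -2.3]
width: 0.0337
grip_force: 29.9
```

Call:
drive_tool --series '[0,0,0,0,0,0.1,-1,0,0,0,0,0,0.4,-1,0,0,0,0,0,0.9,-1,0,0,0,0,0,1.5,-1,0,0,0,0,0,2.1,-1,0,0,0,0,0,2.7,-1,0,0,0,0,0,3.3,-1,0,0,0,0,0,3.8,-1,0,0,0,0,0,4.1,-1,0,0,0,0,0,4.2,-1]'

```text
time: 15.97
ee_pos: [0.4917, 0.3372, 0.1033]
eef_rot: [0.071, 0.997, -0.001, -0.001]
ft_force: [-0.8, -0.4, -2.9]
width: 0.0338
grip_force: 29.9
```

Call:
drive_tool --series '[0,0,0,0,0,0,-1,0,0,0,0,0,0,-1,0,0,0,0,0,0,-1,0,0,0,0,0,0,-1]'

```text
time: 16.3
ee_pos: [0.4931, 0.3395, 0.1071]
eef_rot: [0.071, 0.997, 0.001, 0.001]
ft_force: [-0.2, 0.5, -2.6]
width: 0.0337
grip_force: 29.9
```

```bash
python3 - <<'E'
from tgt import *; import cv2
print(telemetry.read_state()["ee_pos"])
go([*G,.0532],81.7)
t=camera("top");s=camera("scene");w=camera("wrist")
A=cv2.resize(t[130:250,70:230,::-1],(400,300),interpolation=cv2.INTER_CUBIC)
B=cv2.resize(s[130:250,280:440,::-1],(400,300),interpolation=cv2.INTER_CUBIC)
cv2.imwrite("pics/e1.png",np.vstack([np.hstack([A,B]),np.hstack([cv2.resize(w[:,:,::-1],(400,300)),A*0])]))
E
```

```text
[0.49311474 0.33954309 0.10711734]
t 16.3 row [ 0.02   0.015  0.036 -0.015 -0.055  1.348] joints [-0.92  0.39  0.29  1.71 -0.13  1.06  0.85] F [-0.2  0.5 -2.6] w 0.0337 g 29.92970005609095
```

View pics/e1.png

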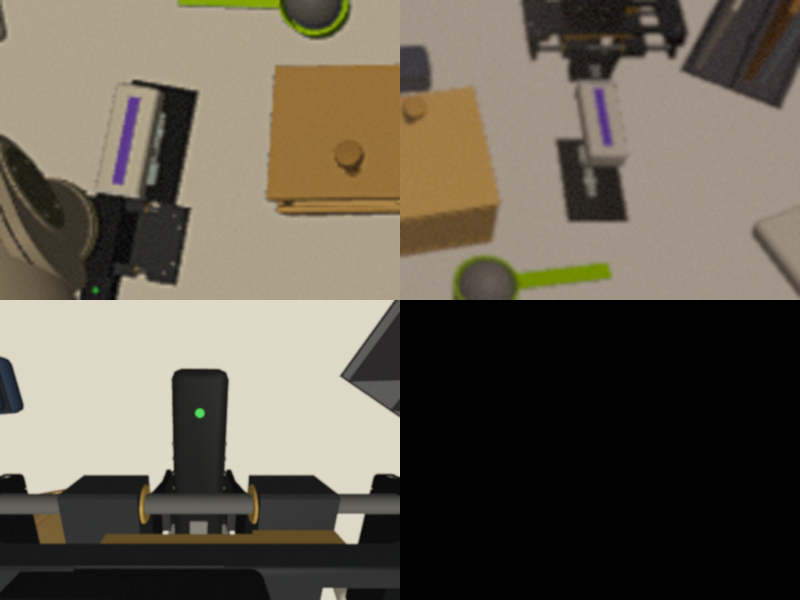

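The wand is above the whistle and clear of everything; the apparent offset is parallax. I'll descend, then check the strip against the whistle in the top camera.

Call:
drive_tool --series '[0,0,0,0,0,0.1,-1,0,0,0,0,-0.02,0.3,-1,0,0,0,0,-0.03,0.5,-1,0,0,0.03,0,-0.05,0.7,-1,0,0,0.03,0,-0.05,0.9,-1,0,0,0.03,0,-0.05,1.1,-1,0,0,0.03,0,-0.05,1.2,-1,0,0,0.03,0,-0.05,1.25,-1,0,0,0.03,0,-0.05,1.25,-1,0,0,0.03,0,-0.05,1.25,-1]'

```text
time: 17.28
ee_pos: [0.4924, 0.3373, 0.0561]
eef_rot: [0.072, 0.997, 0.0, 0.0]
ft_force: [-0.0, 0.2, -2.6]
width: 0.0337
grip_force: 29.9
```

Call:
drive_tool --series '[0,0,0,0,0,0,-1,0,0,0,0,0,0,-1,0,0,0,0,0,0,-1]'

```text
time: 17.53
ee_pos: [0.4924, 0.3373, 0.0562]
eef_rot: [0.072, 0.997, 0.0, 0.0]
ft_force: [-0.1, 0.3, -2.9]
width: 0.0337
grip_force: 29.9
```

```bash
python3 - <<'E'
from tgt import *; import cv2
np.set_printoptions(precision=4,suppress=True)
e=telemetry.read_state()["ee_pos"]; print(e)
go([*G,.0532],81.7)
t=camera("top"); c=get_calibration("top")
h=cv2.cvtColor(t,cv2.COLOR_RGB2HSV); m=cv2.inRange(h,(115,90,60),(150,255,255)); m[:,:70]=0; m[:,230:]=0; m[:130]=0; m[250:]=0
n,l,st,ce=cv2.connectedComponentsWithStats(m); i=1+np.argmax(st[1:,4]); vs,us=np.where(l==i)
p=np.array([at(c,u,v,e[2]-.0162+.026)[:2] for u,v in zip(us,vs)]); ctr=p.mean(0)
w,V=np.linalg.eigh(np.cov((p-ctr).T)); d=V[:,1]*np.sign(V[0,1])
print("strip",ctr,"yaw",np.degrees(np.arctan2(d[1],d[0])),len(us))
print("top whistle est: .5855 .3226 yaw -7.5; robot-frame lamp",e[:2]+.0925*np.array([np.cos(y),np.sin(y)]))
s=camera("scene"); w=camera("wrist")
A=cv2.resize(t[130:250,70:230,::-1],(400,300),interpolation=cv2.INTER_CUBIC)
B=cv2.resize(s[130:250,300:460,::-1],(400,300),interpolation=cv2.INTER_CUBIC)
cv2.imwrite("pics/e2.png",np.hstack([A,B]))
E
```

```text
[0.4924 0.3373 0.0562]
t 17.5333 row [ 0.007  0.005  0.008 -0.027  0.004  0.075] joints [-0.91  0.45  0.28  1.75 -0.15  0.96  0.86] F [-0.1  0.3 -2.9] w 0.0337 g 29.929622188210487
strip [0.5835 0.3214] yaw -8.951455397521654 137
top whistle est: .5855 .3226 yaw -7.5; robot-frame lamp [0.5839 0.324 ]
```

View pics/e2.png

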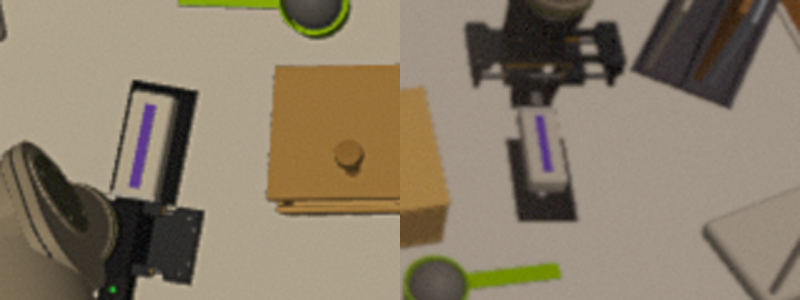

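The strip is within 2 mm of the whistle's centre and about 1° off its line. One last small trim, then let it settle.

Call:
drive_tool --series '[0,0,0,-0.02,0,0.03,-1,0,0,0,-0.03,0.01,0.05,-1,0,0,0,-0.03,0.01,0.07,-1,0,0,0,-0.03,0.01,0.07,-1,0,0,0,-0.03,0.01,0.07,-1,0,0,0,-0.03,0.01,0.07,-1,0,0,0,-0.03,0.01,0.07,-1,0,0,0,-0.03,0.01,0.07,-1,0,0,0,-0.03,0.01,0.07,-1,0,0,0,-0.03,0.01,0.07,-1]'

```text
time: 18.52
ee_pos: [0.4935, 0.3374, 0.053]
eef_rot: [0.072, 0.997, 0.0, -0.0]
ft_force: [-0.3, -0.4, -1.9]
width: 0.0341
grip_force: 29.9
```

```bash
python3 -c "
from tgt import *
go([*G,.0532],81.7)
r.close_job()"
```

```text
t 18.5167 row [ 0.001 -0.     0.007 -0.001 -0.001 -0.004] joints [-0.9   0.46  0.28  1.75 -0.15  0.96  0.86] F [-0.3 -0.4 -1.9] w 0.0341 g 29.929680889472365
the job is handed in; nothing more can be done
```

I handed in the job at 18.5 s: the wand was held still about 2 cm above the dish rim over the key for about 3.8 s, and is now held level about 2 cm above the whistle, centred to about 2 mm and lined up to about 1° by my measurements, with no contact seen on the way.

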